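Hold the magnetised file in the demagnetiser

ROBOT

A 6-joint arm with a two-finger parallel gripper is mounted at the origin on the work surface. World frame = base frame: x ahead of the robot, y to its left, z up, the work surface at z = 0. Lengths are in m, angles in rad, forces in N, time in s.
With the tool pointing down it reaches from about 0.275 to 0.825 m from the base axis. Payload 4.9 kg.
Tool frame: the origin (TCP) lies at the very end of the fingers, on their centre line; the grasp point (between the pads) lies 19 mm behind it; z points along the fingers, y is the line along which they close (so a half turn about z gives the same grasp; the last joint's range is limited). The gripper opens to 85 mm and grips with 20 to 120 N. Pads are 22 mm wide; open, the fingers measure 114 mm over their backs; the gripper's body (76 mm by 85 mm) begins 54 mm behind the grasp point. The pads swing forward as they close: fully open they stand 13 mm farther back than shut.
Start: joints at [-1.335, 0.326, -0.193, 1.052, 0, 1.437], TCP at [0.199, -0.513, 0.231] pointing down, gripper open.
Joint ranges: [-2.65, 2.65], [-0.97, 1.79], [-1.3, 1.35], [-1.93, 2.1], [-1.47, 1.37], [-3.14, 3.14]. Speed limits (rad/s): [2.57, 2.57, 3.14, 3.14, 3.14, 3.14].

INTERFACE

Orientations are given as a unit quaternion [w, x, y, z].
In Python, from rig import telemetry, viewer, ctrl, recognise, pinpoint gives the robot as it stands.
- The arm moves only by the tool send_rows, never from a script. Its arguments are lists of equal length, an entry for each row: "travel": the shift along the tool's x, y, z in m, a list of three; "dr": the turn, a rotation vector about the tool's x, y, z in degrees, a list of three; "fingers": the closure in counts, from 0 (fully open) to 255 (shut). A call has 1 to 12 rows; each row shifts and turns the commanded pose from where the row before left it, along the tool's axes as they then stand; what a row does not reach is not made up. A row lasts 1/10 s, in which the tool goes at most 50 mm and 8.59 degrees, less where a joint would pass 70% of its speed; a pose out of reach is approached as far as the arm can. A call with a gripper value outside its range is refused whole. The fingers move at their own pace and stop on an object; "squeeze" is the grip in N (left out, the last holds). Time passes only in rows, so rows that do not move let the fingers close. It gives the time, the measured TCP pose, the force, the opening and the grip force at its end, in the units of the state.
- telemetry.state(): the state, without advancing time (a new reading comes with each control period).
- viewer.get_image(name): name is "side" or "top" or "wrist"; returns the picture (480x640x3 uint8, red, green, blue); there is no depth.
- viewer.calibration(name): a dict with "camera_matrix" (3x3 intrinsics, pixels), "dist" ([k1, k2, p1, p2, k3] as OpenCV has them; the pictures are not rectified), "view" (4x4, takes a point from world to camera coordinates); the wrist camera has in their place "tool_from_camera" (4x4, takes a point from camera to tool coordinates, whose origin is the TCP and whose axes are the flange's). Camera axes: x right, y down, z forward; pixel columns grow to the right and rows downward; lengths in m; the calibration is good to about 2 mm. A picture is of the moment at which its call begins: read the wrist's pose just before it. calibration takes no time and is no camera call.
- ctrl.finish_job(): hands the job in; it is judged then, once.
Trained networks look in the newest picture that a camera, given by its name, has taken for a name from the list of things; names that differ only in an ending like _2 or _b are one class to them, and where a whole thing is asked for, a point or a joint stands for the part that bears it (a point fixed in the world has none). Each returns a list of dicts, best first, with "confidence" (0 to 1); they miss things now and then, are a little off and sometimes report something else, mostly with a low value. They report only what shows in the picture. A call takes as long as a camera call.
- recognise(query, camera): "at" ([x, y, z] in m, in the coordinates of the camera as it stood for that picture, good to about 4 mm: the middle of the surface that is visible of it).
- pinpoint(query, camera): "at" ([x, y, z] in m, in the coordinates of the camera as it stood for that picture, good to about 4 mm: a listed point, or the origin of a listed thing).
The state is a dict: "time_s": time; "joint_positions": joint angles; "dq": joint speeds; "tau": joint torques, N m; "tcp_pos": TCP position; "tool_rot": TCP orientation; "ft_force": force on the tool from outside, world axes, zero at the start; "wrist_torque": the same for the moment, N m; "finger_gap": opening from 0.0 (shut) to 1.0 (fully open); "grip_force": force on a finger pad.
Only numpy, scipy, OpenCV 4.12 (cv2) and the standard library are available. Lean on these libraries where they do the work, as an engineer would, in place of code of your own. Each camera call takes 0.05 s, during which the arm holds its last target. There are 200 camera calls.

TASK

The broad flat file has become magnetised and the filings cling to it. Take it out of the wooden tool rack, lower its blade upright through the slot in the top of the demagnetiser without forcing it, and finish while holding it still in there, with well over half of the blade inside but the tip off the bottom, because I fire the pulse with the foot pedal while you hold it: do not let go. Leave the two other files in the rack, and the clock movement and the bottle where they stand.

Things in the scene. Friction and masses are not known exactly. Their poses are not given: they have to be found in the camera images.
- file: broad flat file, hanging blade down in one of the rack's slots, ferrule resting on the rack. Origin: centre of the ferrule's underside; z up the handle. Flat-sided wooden handle 28 mm (y) x 18 mm (x), from 0 to 85 mm above the origin (lowest 12 mm: steel ferrule 25 x 16). Dark blade 16 mm wide (y), 5 mm thick (x), reaching 80 mm below the origin, last 4 mm tapered to 13 x 3.4. About 110 g
- file_tip (a point): centre of the end of the flat file's blade, 80 mm below the file's origin; same axes as the file
- file_grip (a point): a good place to grip the flat file: on its axis, halfway up the handle, 45 mm above the origin, fingers closing along the file's x; the handle's top is 40 mm higher; same axes as the file
- rack: fixed wooden tool rack: plank 60 x 260 x 18 mm, top 100 mm above the bench, on two end cheeks, open underneath. Origin: on the bench under its centre; y along the row. Three through slots, 9 mm (x) by 20 mm (y), at y = -80, 0, 80 mm; the files hang in them in any order, the flat ones in line with the rack's axes to a few degrees
- small_file: small flat file in the rack, not to be used: wooden handle 18 x 14 mm, 62 mm high, blade 8 mm wide and 70 mm long. Origin: underside of the ferrule
- round_file: round file in the rack, not to be used: turned round wooden handle 23 mm thick, 62 mm high, blade 6 mm thick and 70 mm long. Origin: underside of the ferrule
- demag: fixed demagnetiser: blue painted steel case 122 x 150 mm, white plastic guide plate (84 x 90 mm) on top, its upper face 88 mm above the bench. Origin: on the bench under its centre. In the plate's middle one slot through its 12 mm thickness, 7 mm (x) by 18 mm (y): 2 mm over the blade each way, edge bevelled 1 mm. Below it the wider coil well (30 x 54 mm), its bottom 76 mm below the upper face
- demag_slot (a point): centre of the slot's mouth, level with the guide plate's upper face, 88 mm above the bench; x across the slot (7 mm), y along it (18 mm), z up
- movement: brass clock movement lying flat on the bench, 85 x 105 mm, 53 mm high (68 mm with its arbors), not to be disturbed. Origin: on the bench under its centre
- bottle: small glass bottle with a black cap, 40 mm across and 85 mm high, standing on the bench, not to be disturbed. Origin: on the bench under its centre

How it is judged:
On the way:
1. the flat file is lifted out of the rack in the fingers (height (world z) of file_tip above 0.102 m and contact force between file and the fingers above 2 N), for 0.2 s.
At the end, for the whole second after the job is handed in: The program has ended with the flat file still gripped in the fingers and still (under 20 mm/s), its blade through the slot: the tip 45 to 74.5 mm below the guide plate's upper face (the well's bottom is at 76 mm), within 10 mm of the slot's axis, the file upright within 8 degrees (z of file_tip in the frame of demag_slot between -0.0745 and -0.045 m and horizontal distance between file_tip and demag_slot below 0.01 m and angle between file's own z axis and vertical below 0.14 rad and contact force between file and the fingers above 2 N and linear speed of file below 0.02 m/s); the arm keeps its last pose, push and grip.
It fails at once if the blade is forced against the demagnetiser (over 40 N) (contact force between file and demag above 40 N).
It fails at once if the small file is moved more than 25 mm (distance of small_file from where it was at the start of the episode above 0.025 m).
It fails at once if the round file is moved more than 25 mm (distance of round_file from where it was at the start of the episode above 0.025 m).
It fails at once if the clock movement is moved more than 20 mm (distance of movement from where it was at the start of the episode above 0.02 m).
It fails at once if the bottle is moved more than 20 mm (distance of bottle from where it was at the start of the episode above 0.02 m).
It also fails if it takes over 48 s, if anything falls off the work surface, if the arm or the gripper's body presses on something with over 40 N, if the wrist force passes 120 N, or if a joint passes its speed limit or range.

## Working session

There is one attempt and no reset: what is moved stays moved. The work goes in short steps, Python scripts to look and compute and a tool call to move; the robot and the scene stay as the last step left them, time stands still between calls to the robot, and variables do not carry over. Pictures are saved under pics/ and viewed, at most 10 in all, crops included, and the job is handed in when it is done.

Besides the shell and the picture viewer there is one more tool, called after ">>>" by a JSON object that holds its "op" and its "data", one argument or row to a line. send_rows: Moves the arm, as the interface text tells. Its arguments: {"type":"object","properties":{"travel":{"type":"array","items":{"type":"array","items":{"type":"number"}}},"dr":{"type":"array","items":{"type":"array","items":{"type":"number"}}},"fingers":{"type":"array","items":{"type":"number"}},"squeeze":{"type":"number"}},"required":["travel","dr","fingers"]}

```bash
mkdir -p pics
cat > h.py <<'E'
import numpy as np, cv2
from rig import telemetry, viewer, ctrl, recognise, pinpoint
from scipy.spatial.transform import Rotation as R
def tool():
    s=telemetry.state(); q=s["tool_rot"]; T=np.eye(4)
    T[:3,:3]=R.from_quat([q[1],q[2],q[3],q[0]]).as_matrix(); T[:3,3]=s["tcp_pos"]; return T
def camw(name,T=None):
    c=viewer.calibration(name)
    return np.linalg.inv(np.array(c["view"])) if name!="wrist" else T@np.array(c["tool_from_camera"])
def shot(name,fn=None):
    T=tool(); im=viewer.get_image(name)
    if fn: cv2.imwrite("pics/"+fn,im[:,:,::-1])
    return im,camw(name,T)
def W(C,p): return (C@np.r_[p,1])[:3]
def pix(name,C,P):
    c=viewer.calibration(name); V=np.linalg.inv(C); P=np.atleast_2d(np.array(P,float))
    return cv2.projectPoints(P,cv2.Rodrigues(V[:3,:3])[0],V[:3,3],np.array(c["camera_matrix"]),np.array(c["dist"]))[0][:,0]
def ray(name,C,uv):
    c=viewer.calibration(name)
    n=cv2.undistortPoints(np.array(uv,float).reshape(-1,1,2),np.array(c["camera_matrix"]),np.array(c["dist"]))[:,0]
    return C[:3,3],(C[:3,:3]@np.c_[n,np.ones(len(n))].T).T
def onz(name,C,uv,z):
    o,d=ray(name,C,uv); return o+d*((z-o[2])/d[:,2])[:,None]
E
python3 - <<'E'
from h import *
np.set_printoptions(precision=4,suppress=True)
print(telemetry.state()); 
for n in ("top","side","wrist"):
    im,C=shot(n,n+"0.png"); print(n,C[:3,3],C[:3,2])
    if n=="wrist": print(viewer.calibration(n))
    for f,qs in ((pinpoint,["file","file_grip","rack","small_file","round_file","demag","demag_slot","movement","bottle"]),):
        for q in qs: print(q,[(round(r["confidence"],2),W(C,r["at"])) for r in f(q,n)[:2]])
print(telemetry.state()["time_s"])
E
```

```text
{'time_s': 0.0, 'joint_positions': array([-1.3352,  0.3269, -0.1936,  1.052 , -0.    ,  1.4366]), 'dq': array([-0.0004, -0.0011,  0.0018, -0.0007, -0.0004,  0.0015]), 'tau': array([ -0.0007, -44.3402,  26.2439,   0.0154,  -0.0003,  -0.    ]), 'tcp_pos': array([ 0.1987, -0.5122,  0.2305]), 'tool_rot': array([-0.0009,  0.983 ,  0.1839, -0.0001]), 'ft_force': array([ 0.8081, -0.6327, -0.0949]), 'wrist_torque': array([-0.0353, -0.0216,  0.0296]), 'grip_force': 0.0, 'finger_gap': 1.0014620865059638}
top [ 0.399  -0.0088  1.0636] [ 0.2335 -0.0148 -0.9722]
file [(0.51, array([ 0.4974, -0.193 ,  0.0979]))]
file_grip [(0.83, array([ 0.4976, -0.1919,  0.1464])), (0.45, array([0.5169, 0.2656, 0.0022]))]
rack [(0.97, array([ 0.5012, -0.1948, -0.0031]))]
small_file [(0.46, array([ 0.5225, -0.1152,  0.1028]))]
round_file [(0.54, array([ 0.4679, -0.266 ,  0.1067]))]
demag [(0.58, array([0.5146, 0.2659, 0.0008]))]
demag_slot [(0.65, array([0.5134, 0.2651, 0.0874])), (0.28, array([ 0.4993, -0.1928,  0.1462]))]
movement [(0.8, array([ 0.7618,  0.0469, -0.0027]))]
bottle [(0.6, array([ 0.4296,  0.0097,
[... 538 characters left out ...]
ay([ 0.4994, -0.1932,  0.0968]))]
movement [(0.65, array([0.7643, 0.0454, 0.001 ]))]
bottle [(0.6, array([ 0.4343,  0.007 , -0.0005]))]
wrist [ 0.2713 -0.4843  0.3746] [-0.2825 -0.1095 -0.953 ]
{'camera_matrix': array([[402.5181,   0.    , 318.28  ],
       [  0.    , 402.5181, 243.5025],
       [  0.    ,   0.    ,   1.    ]]), 'dist': array([-0.0927,  0.    ,  0.    ,  0.    ,  0.    ]), 'tool_from_camera': array([[-0.0003, -0.953 , -0.303 ,  0.0779],
       [ 1.    , -0.0003, -0.    , -0.0004],
       [-0.0001, -0.303 ,  0.953 , -0.1433],
       [ 0.    ,  0.    ,  0.    ,  1.    ]])}
file []
file_grip []
rack []
small_file []
round_file []
demag []
demag_slot []
movement []
bottle []
1.5
```

View pics/top0.png

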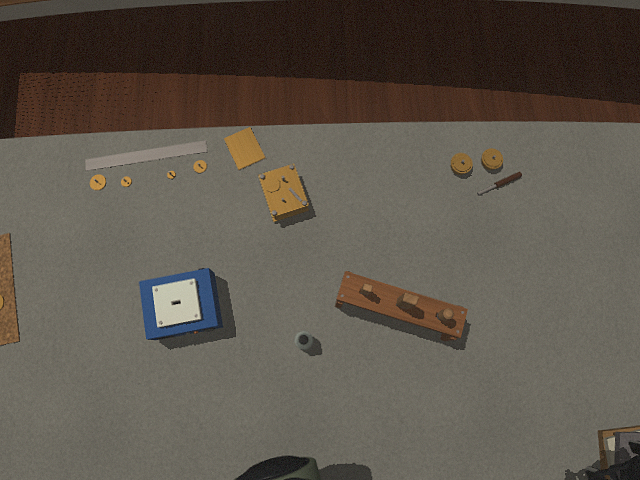

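View pics/side0.png

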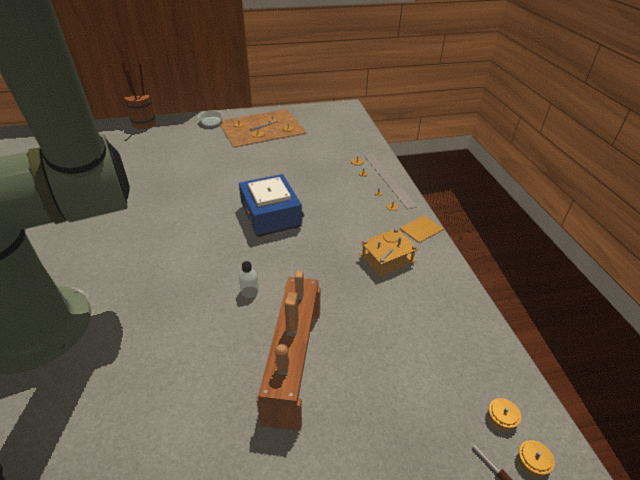

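The broad handle is the middle one in the rack, at top (409,300). The demagnetiser slot is at top (176,302), and the bottle is at (305,342). These agree with the networks' positions. I'll move above the file and turn to the rack's line.

>>> {"op": "send_rows", "data": {
  "travel": [
    [0.0395, -0.0189, -0.006],
    [0.0395, -0.0189, -0.006],
    [0.0395, -0.0189, -0.006],
    [0.0395, -0.0189, -0.006],
    [0.0395, -0.0189, -0.006],
    [0.0395, -0.0189, -0.006],
    [0.0395, -0.0189, -0.006],
    [0.0395, -0.0189, -0.006],
    [0.0395, -0.0189, -0.006],
    [0.0395, -0.0189, -0.006]
  ],
  "dr": [
    [0, 0, 0],
    [0, 0, 0],
    [0, 0, 0],
    [0, 0, 0],
    [0, 0, 0],
    [0, 0, 0],
    [0, 0, 0],
    [0, 0, 0],
    [0, 0, 0],
    [0, 0, 0]
  ],
  "fingers": [0, 0, 0, 0, 0, 0, 0, 0, 0, 0]
}}

```text
time_s: 2.5
tcp_pos: [0.4999, -0.1923, 0.2917]
tool_rot: [0.0, 0.983, 0.184, 0.0]
ft_force: [0.7, -0.9, -0.4]
finger_gap: 0.998
grip_force: 0.0
```

>>> {"op": "send_rows", "data": {
  "travel": [
    [0, 0, 0],
    [0, 0, 0],
    [0, 0, 0],
    [0, 0, 0],
    [0, 0, 0],
    [0, 0, 0],
    [0, 0, 0]
  ],
  "dr": [
    [0, 0, -8.15],
    [0, 0, -8.15],
    [0, 0, -8.15],
    [0, 0, -8.15],
    [0, 0, -8.15],
    [0, 0, -8.15],
    [0, 0, 0]
  ],
  "fingers": [0, 0, 0, 0, 0, 0, 0]
}}

```text
time_s: 3.2
tcp_pos: [0.4988, -0.1938, 0.2913]
tool_rot: [-0.0, 0.819, 0.574, 0.0]
ft_force: [0.1, 0.0, 0.1]
finger_gap: 1.001
grip_force: 0.0
```

Run:
```python
from h import *
np.set_printoptions(precision=4,suppress=True)
T=tool(); print(T)
im,C=shot("wrist","w1.png")
for q in ["file","file_grip","small_file","round_file"]: print(q,[(round(r["confidence"],2),W(C,r["at"])) for r in pinpoint(q,"wrist")[:2]])
P=[0.499,-0.193,0]
for z in (.1,.185): print(z,pix("wrist",C,np.array(P)+[0,0,z]))
```

```text
[[ 0.3408  0.9401 -0.      0.4988]
 [ 0.9401 -0.3408  0.     -0.1938]
 [ 0.     -0.     -1.      0.2913]
 [ 0.      0.      0.      1.    ]]
file [(0.93, array([ 0.4956, -0.1918,  0.1018]))]
file_grip [(0.92, array([ 0.4968, -0.1896,  0.1437]))]
small_file [(0.81, array([ 0.5191, -0.1187,  0.1022]))]
round_file [(0.62, array([ 0.4721, -0.2684,  0.1011])), (0.45, array([ 0.4963, -0.1882,  0.1042]))]
0.1 [[318.213  210.8856]]
0.185 [[318.1493 240.4067]]
```

View pics/w1.png

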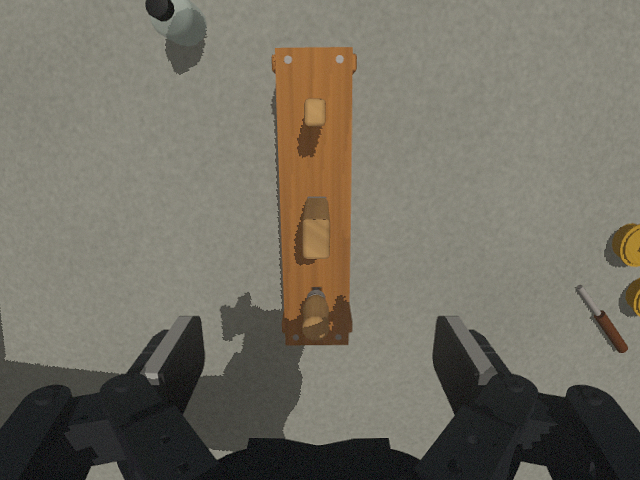

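The wrist view shows the flat file's handle top at about (316.5,239), against a predicted (318,240). That is about 1 mm off in tool y, with the rack and handle lined up to within 1°. Going down to grip.

>>> {"op": "send_rows", "data": {
  "travel": [
    [0, -0.001, 0.04],
    [0, 0, 0.04],
    [0, 0, 0.04],
    [0, 0, 0.03],
    [0, 0, 0.0153],
    [0, 0, 0],
    [0, 0, 0]
  ],
  "dr": [
    [0, 0, 0],
    [0, 0, 0],
    [0, 0, 0],
    [0, 0, 0],
    [0, 0, 0],
    [0, 0, 0],
    [0, 0, 0]
  ],
  "fingers": [0, 0, 0, 0, 0, 0, 0]
}}

```text
time_s: 4.15
tcp_pos: [0.498, -0.1936, 0.1263]
tool_rot: [-0.0, 0.819, 0.574, -0.0]
ft_force: [0.1, 0.1, 0.8]
finger_gap: 0.997
grip_force: 0.0
```

>>> {"op": "send_rows", "data": {
  "travel": [
    [0, 0, 0],
    [0, 0, 0],
    [0, 0, 0],
    [0, 0, 0],
    [0, 0, 0],
    [0, 0, 0],
    [0, 0, 0],
    [0, 0, 0],
    [0, 0, 0],
    [0, 0, 0],
    [0, 0, 0],
    [0, 0, 0]
  ],
  "dr": [
    [0, 0, 0],
    [0, 0, 0],
    [0, 0, 0],
    [0, 0, 0],
    [0, 0, 0],
    [0, 0, 0],
    [0, 0, 0],
    [0, 0, 0],
    [0, 0, 0],
    [0, 0, 0],
    [0, 0, 0],
    [0, 0, 0]
  ],
  "fingers": [255, 255, 255, 255, 255, 255, 255, 255, 255, 255, 255, 255],
  "squeeze": 60
}}

```text
time_s: 5.35
tcp_pos: [0.4981, -0.1937, 0.1264]
tool_rot: [0.0, 0.819, 0.574, 0.0]
ft_force: [-0.4, 0.3, 6.3]
finger_gap: 0.204
grip_force: 59.0
```

>>> {"op": "send_rows", "data": {
  "travel": [
    [0, 0, -0.01],
    [0, 0, -0.015],
    [0, 0, -0.02],
    [0, 0, -0.02],
    [0, 0, -0.02],
    [0, 0, -0.02],
    [0, 0, -0.02],
    [0, 0, -0.02],
    [0, 0, -0.02],
    [0, 0, -0.015],
    [0, 0, 0]
  ],
  "dr": [
    [0, 0, 0],
    [0, 0, 0],
    [0, 0, 0],
    [0, 0, 0],
    [0, 0, 0],
    [0, 0, 0],
    [0, 0, 0],
    [0, 0, 0],
    [0, 0, 0],
    [0, 0, 0],
    [0, 0, 0]
  ],
  "fingers": [255, 255, 255, 255, 255, 255, 255, 255, 255, 255, 255]
}}

```text
time_s: 6.45
tcp_pos: [0.4986, -0.1939, 0.3081]
tool_rot: [0.001, 0.819, 0.574, 0.001]
ft_force: [0.4, -0.1, -1.3]
finger_gap: 0.2
grip_force: 58.6
```

Run:
```python
from h import *
np.set_printoptions(precision=4,suppress=True)
T=tool()
im,C=shot("wrist","w2.png")
for q in ["file","file_tip","file_grip"]: print(q,[(round(r["confidence"],2),(np.linalg.inv(T)@np.r_[W(C,r["at"]),1])[:3]) for r in pinpoint(q,"wrist")[:2]])
tp=lambda p:(T@np.r_[p,1])[:3]
print(pix("wrist",C,[tp([0,0,.026]),tp([0,0,.106]),tp([0,0,-.059])]))
# slot and demag outline from top picture
im=cv2.imread("pics/top0.png"); C=camw("top")
hsv=cv2.cvtColor(im,cv2.COLOR_BGR2HSV)
roi=np.zeros(im.shape[:2],np.uint8); roi[275:330,148:205]=1
for nm,m in (("plate",(hsv[...,2]>150)&(hsv[...,1]<60)),("slot",hsv[...,2]<90)):
    m=(m&(roi>0)).astype(np.uint8)
    k=(slice(290,315),slice(160,192)) if nm=="slot" else None
    if k: mm=np.zeros_like(m); mm[k]=m[k]; m=mm
    ys,xs=np.nonzero(m); pts=onz("top",C,np.c_[xs,ys],.088)[:,:2].astype(np.float32)
    print(nm,len(xs),pts.mean(0),cv2.minAreaRect(pts))
```

```text
file []
file_tip [(0.69, array([0.0011, 0.0002, 0.107 ]))]
file_grip [(0.79, array([-0.0002, -0.0016, -0.0174])), (0.69, array([-0.0013, -0.0043,  0.3114]))]
[[318.1577 293.7072]
 [318.2304 241.7736]
 [317.9696 428.7266]]
plate 1722 [0.513  0.2662] ((0.5130679607391357, 0.2665352523326874), (0.08440928161144257, 0.0900622233748436), 9.460833549499512)
slot 24 [0.5127 0.2659] ((0.5129569172859192, 0.2657543420791626), (0.0056638456881046295, 0.016885777935385704), 9.942283630371094)
```

View pics/w2.png

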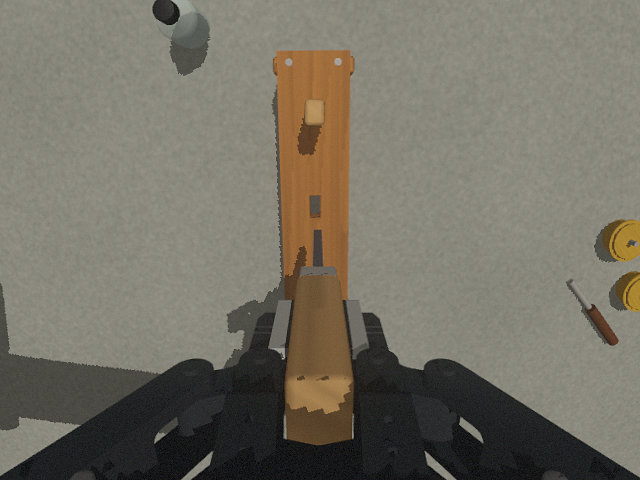

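The wrist view shows the file gripped straight: the blade spans columns 314–323 (centre 318.5) with its tip edge at row 229, as predicted for an upright, centred file. The top view puts the slot at (0.513, 0.266), turned about 9.6°. Moving there.

>>> {"op": "send_rows", "data": {
  "travel": [
    [0.02, -0.0066, 0],
    [0.04, -0.0131, 0],
    [0.043, -0.0141, 0],
    [0.043, -0.0141, 0],
    [0.043, -0.0141, 0],
    [0.043, -0.0141, 0],
    [0.043, -0.0141, 0],
    [0.043, -0.0141, 0],
    [0.043, -0.0141, 0],
    [0.04, -0.0131, 0],
    [0.0363, -0.0118, 0],
    [0, 0, 0]
  ],
  "dr": [
    [0, 0, 0],
    [0, 0, 0],
    [0, 0, 0],
    [0, 0, 0],
    [0, 0, 0],
    [0, 0, 0],
    [0, 0, 0],
    [0, 0, 0],
    [0, 0, 0],
    [0, 0, 0],
    [0, 0, 0],
    [0, 0, 0]
  ],
  "fingers": [255, 255, 255, 255, 255, 255, 255, 255, 255, 255, 255, 255]
}}

```text
time_s: 7.85
tcp_pos: [0.511, 0.2705, 0.3043]
tool_rot: [-0.001, 0.817, 0.577, -0.001]
ft_force: [0.6, -0.7, -1.5]
finger_gap: 0.206
grip_force: 58.6
```

>>> {"op": "send_rows", "data": {
  "travel": [
    [0, 0, 0],
    [0, 0, 0],
    [0, 0, 0],
    [0, 0, 0],
    [0, 0, 0],
    [0, 0, 0.02],
    [0, 0, 0.03],
    [0, 0, 0.02],
    [0, 0, 0.01],
    [0, 0, 0],
    [0, 0, 0]
  ],
  "dr": [
    [0, 0, -5.9],
    [0, 0, -5.9],
    [0, 0, -5.9],
    [0, 0, -5.9],
    [0, 0, -5.9],
    [0, 0, 0],
    [0, 0, 0],
    [0, 0, 0],
    [0, 0, 0],
    [0, 0, 0],
    [0, 0, 0]
  ],
  "fingers": [255, 255, 255, 255, 255, 255, 255, 255, 255, 255, 255]
}}

```text
time_s: 8.95
tcp_pos: [0.5124, 0.2663, 0.2265]
tool_rot: [0.0, 0.646, 0.764, 0.0]
ft_force: [0.2, -0.7, -0.3]
finger_gap: 0.207
grip_force: 58.7
```

Run:
```python
from h import *
np.set_printoptions(precision=4,suppress=True)
T=tool(); print(T)
im,C=shot("wrist"); iT=np.linalg.inv(T)
for q in ["file_tip","demag_slot"]: print(q,[(round(r["confidence"],2),(iT@np.r_[W(C,r["at"]),1])[:3]) for r in pinpoint(q,"wrist")[:2]])
tp=lambda p:(T@np.r_[p,1])[:3]
zt=T[2,3]-.088
print("tip front edge",pix("wrist",C,[tp([.0065,s*.0017,.106]) for s in(-1,1)]))
print("slot pred corners",pix("wrist",C,[tp([a*.009,b*.0035,zt]) for a in(-1,1) for b in (-1,1)]))
x0,y0=220,120
cv2.imwrite("pics/w3.png",cv2.resize(im[y0:y0+150,x0:x0+200,::-1],None,fx=4,fy=4,interpolation=cv2.INTER_CUBIC))
cv2.imwrite("pics/w3full.png",im[:,:,::-1])
```

```text
[[-0.1663  0.9861  0.0003  0.5124]
 [ 0.9861  0.1663  0.0001  0.2663]
 [ 0.0001  0.0004 -1.      0.2265]
 [ 0.      0.      0.      1.    ]]
file_tip [(0.9, array([ 0.0006, -0.0015,  0.1068])), (0.52, array([-0.0014, -0.0014, -0.0158]))]
demag_slot [(0.87, array([0.0007, 0.0059, 0.137 ]))]
tip front edge [[315.1787 232.0054]
 [320.4577 232.0045]]
slot pred corners [[313.1224 240.1415]
 [322.6776 240.14  ]
 [313.0202 216.2311]
 [322.7512 216.2292]]
```

View pics/w3.png

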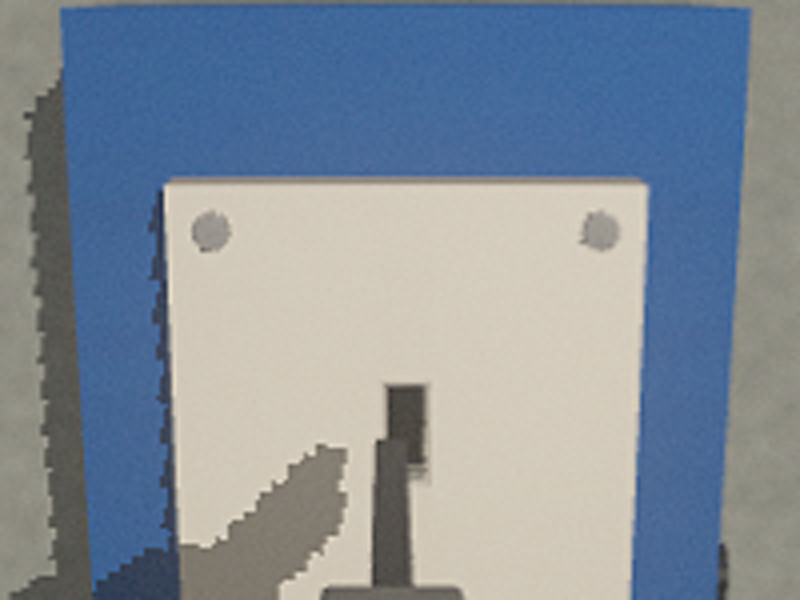

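The crop shows the slot mouth centred at (406,433), which is full-image (321.6,228.2). The blade tip's front edge is centred at (392,440), which is (318,230). So I need about +2.6 mm in tool y and −1.2 mm in tool x; yaw is good. I'll correct, come lower and look again.

>>> {"op": "send_rows", "data": {
  "travel": [
    [-0.0012, 0.0026, 0],
    [0, 0, 0.008],
    [0, 0, 0.008],
    [0, 0, 0.008],
    [0, 0, 0],
    [0, 0, 0]
  ],
  "dr": [
    [0, 0, 0],
    [0, 0, 0],
    [0, 0, 0],
    [0, 0, 0],
    [0, 0, 0],
    [0, 0, 0]
  ],
  "fingers": [255, 255, 255, 255, 255, 255]
}}

```text
time_s: 9.7
tcp_pos: [0.5145, 0.2656, 0.2014]
tool_rot: [-0.0, 0.646, 0.764, -0.0]
ft_force: [0.5, -0.5, -0.9]
finger_gap: 0.201
grip_force: 58.7
```

Run:
```python
from h import *
np.set_printoptions(precision=4,suppress=True)
T=tool(); print(T[:3,3])
im,C=shot("wrist"); iT=np.linalg.inv(T)
tp=lambda p:(T@np.r_[p,1])[:3]
zt=T[2,3]-.088
x0,y0=270,180
f=lambda p:(pix("wrist",C,p)-[x0,y0])*8
print("tip front edge",f([tp([.0065,s*.0017,.106]) for s in(-1,1)]))
print("slot pred outer corners",f([tp([a*.010,b*.0045,zt]) for a in(-1,1) for b in (-1,1)]))
cv2.imwrite("pics/w4.png",cv2.resize(im[y0:y0+75,x0:x0+100,::-1],None,fx=8,fy=8,interpolation=cv2.INTER_CUBIC))
```

```text
[0.5145 0.2656 0.2014]
tip front edge [[361.4447 416.0387]
 [403.6764 416.0317]]
slot pred outer corners [[329.4173 580.0301]
 [436.2266 580.0163]
 [328.0595 350.3211]
 [437.287  350.3014]]
```

View pics/w4.png

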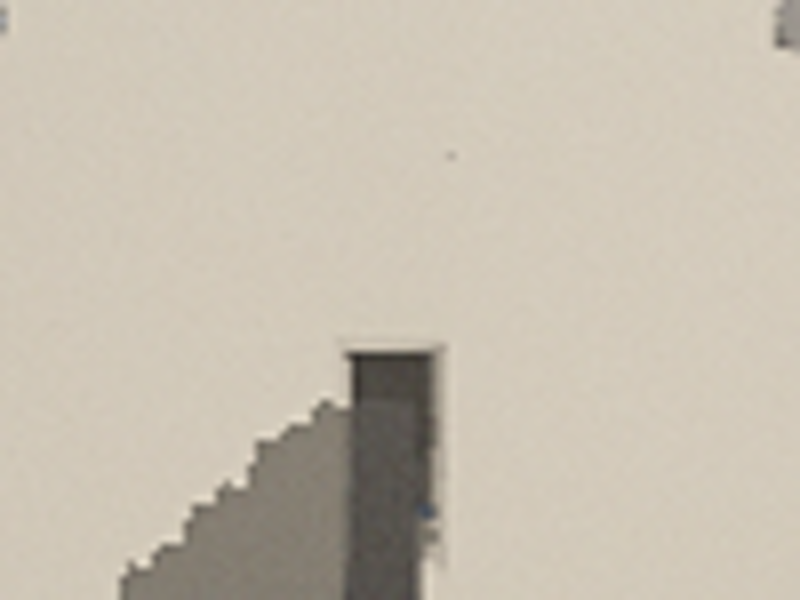

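The slot's outer edges span columns 338–445 and rows about 342–565. The blade tip spans columns 354–418 with its top edge at row 400. The residual is about +0.5 mm in y and −0.3 mm in x. I'll correct and insert gently.

>>> {"op": "send_rows", "data": {
  "travel": [
    [-0.0003, 0.0005, 0],
    [0, 0, 0.003],
    [0, 0, 0.002],
    [0, 0, 0.002],
    [0, 0, 0.002],
    [0, 0, 0.002],
    [0, 0, 0.002],
    [0, 0, 0]
  ],
  "dr": [
    [0, 0, 0],
    [0, 0, 0],
    [0, 0, 0],
    [0, 0, 0],
    [0, 0, 0],
    [0, 0, 0],
    [0, 0, 0],
    [0, 0, 0]
  ],
  "fingers": [255, 255, 255, 255, 255, 255, 255, 255]
}}

```text
time_s: 10.55
tcp_pos: [0.5152, 0.2654, 0.1886]
tool_rot: [-0.0, 0.646, 0.764, -0.0]
ft_force: [-0.2, 0.2, -1.4]
finger_gap: 0.204
grip_force: 58.7
```

>>> {"op": "send_rows", "data": {
  "travel": [
    [0, 0, 0.002],
    [0, 0, 0.002],
    [0, 0, 0.002],
    [0, 0, 0.002],
    [0, 0, 0.002],
    [0, 0, 0.002],
    [0, 0, 0]
  ],
  "dr": [
    [0, 0, 0],
    [0, 0, 0],
    [0, 0, 0],
    [0, 0, 0],
    [0, 0, 0],
    [0, 0, 0],
    [0, 0, 0]
  ],
  "fingers": [255, 255, 255, 255, 255, 255, 255]
}}

```text
time_s: 11.25
tcp_pos: [0.5152, 0.2654, 0.1766]
tool_rot: [-0.0, 0.646, 0.764, -0.0]
ft_force: [-0.5, -0.3, -0.5]
finger_gap: 0.203
grip_force: 58.7
```

>>> {"op": "send_rows", "data": {
  "travel": [
    [0, 0, 0.0025],
    [0, 0, 0.0025],
    [0, 0, 0.0025],
    [0, 0, 0.0025],
    [0, 0, 0.0025],
    [0, 0, 0.0025],
    [0, 0, 0.0025],
    [0, 0, 0.0025],
    [0, 0, 0]
  ],
  "dr": [
    [0, 0, 0],
    [0, 0, 0],
    [0, 0, 0],
    [0, 0, 0],
    [0, 0, 0],
    [0, 0, 0],
    [0, 0, 0],
    [0, 0, 0],
    [0, 0, 0]
  ],
  "fingers": [255, 255, 255, 255, 255, 255, 255, 255, 255]
}}

```text
time_s: 12.15
tcp_pos: [0.5151, 0.2654, 0.1566]
tool_rot: [-0.0, 0.646, 0.764, -0.0]
ft_force: [0.6, -0.1, -0.3]
finger_gap: 0.202
grip_force: 58.7
```

Run:
```python
from h import *
s=telemetry.state(); print(s["tcp_pos"],s["ft_force"],s["wrist_torque"])
im,C=shot("wrist"); a=im[160:310,220:420]
b,_=shot("side"); b=b[130:250,210:370]
cv2.imwrite("pics/w5.png",np.hstack([cv2.resize(a,(400,300)),cv2.resize(b,(400,300))])[:,:,::-1])
```

```text
[0.51511856 0.26540648 0.15655076] [ 0.64551901 -0.0550879  -0.27852268] [-0.06071826  0.01687368 -0.04172222]
```

View pics/w5.png

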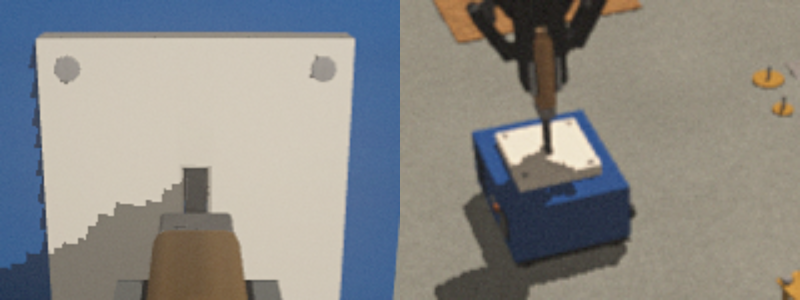

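The blade is in the slot in both views, at wrist (195,190) and side (548,150) in the mosaic, with no contact force. I'll lower it the remaining 24 mm.

>>> {"op": "send_rows", "data": {
  "travel": [
    [0, 0, 0.0025],
    [0, 0, 0.0025],
    [0, 0, 0.0025],
    [0, 0, 0.0025],
    [0, 0, 0.0025],
    [0, 0, 0.0025],
    [0, 0, 0.0025],
    [0, 0, 0.0025],
    [0, 0, 0.0025],
    [0, 0, 0.0015],
    [0, 0, 0],
    [0, 0, 0]
  ],
  "dr": [
    [0, 0, 0],
    [0, 0, 0],
    [0, 0, 0],
    [0, 0, 0],
    [0, 0, 0],
    [0, 0, 0],
    [0, 0, 0],
    [0, 0, 0],
    [0, 0, 0],
    [0, 0, 0],
    [0, 0, 0],
    [0, 0, 0]
  ],
  "fingers": [255, 255, 255, 255, 255, 255, 255, 255, 255, 255, 255, 255]
}}

```text
time_s: 13.45
tcp_pos: [0.5154, 0.2655, 0.133]
tool_rot: [0.0, 0.646, 0.764, 0.0]
ft_force: [-0.2, -0.0, -2.4]
finger_gap: 0.203
grip_force: 58.7
```

Run:
```python
from h import *
np.set_printoptions(precision=4,suppress=True)
s=telemetry.state(); print(s["tcp_pos"],s["ft_force"],s["grip_force"])
for n in ("wrist","side"):
    im,C=shot(n,n+"6.png")
    for q in("file","file_grip","demag_slot"): print(n,q,[(round(r["confidence"],2),W(C,r["at"])) for r in pinpoint(q,n)[:1]])
```

```text
[0.5154 0.2655 0.133 ] [-0.1914 -0.0104 -2.4159] 58.73575687408447
wrist file [(0.63, array([0.5118, 0.2705, 0.1082]))]
wrist file_grip [(0.68, array([0.5116, 0.2665, 0.1504]))]
wrist demag_slot [(0.76, array([0.5158, 0.2672, 0.0896]))]
side file [(0.79, array([0.5168, 0.2649, 0.1052]))]
side file_grip [(0.51, array([ 0.7627,  0.0416, -0.0012]))]
side demag_slot [(0.88, array([0.5137, 0.2652, 0.088 ]))]
```

View pics/side6.png

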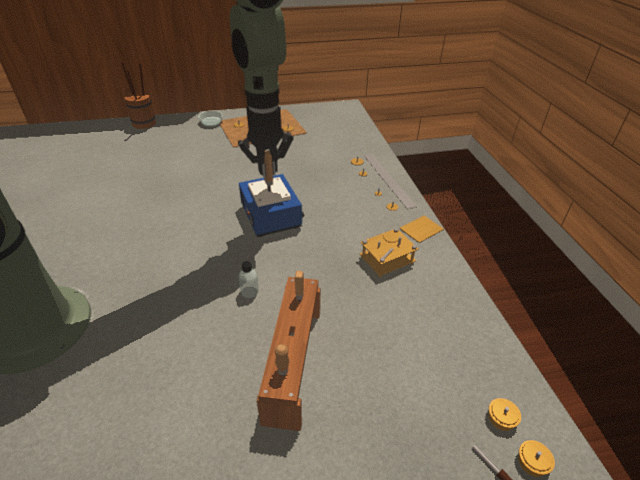

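The side view shows the file standing in the demagnetiser at (268,180). The two other files are still in the rack, at (299,285) and (282,360), and the bottle and clock movement have not moved. The file's origin is at about 0.107 m, so the tip is about 61 mm down. Handing in.

```bash
python3 -c "
from rig import ctrl; print(ctrl.finish_job())"
```

```text
the job is handed in; nothing more can be done
None
```

I handed the job in with the flat file gripped and held still upright in the demagnetiser slot, its tip about 61 mm below the plate and clear of the bottom; the other files, the clock movement and the bottle stayed where they were.

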